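# Check the topping jars' caps and tip the tray home

### The job

The tray with the three topping jars is tipped out of its station. Going from left to right, give each screw cap a short tug along its jar, about half a centimetre, so that either the cap gives or the jar itself starts to lift; screw any loose cap fully tight, and only when all are tight push the tray back upright into its station until it is home, with all jars seated. Keep the jars in their pockets and leave the things around alone.

Things in the scene. Friction and masses are not known exactly. Their poses are not given: they have to be found in the camera images.
- station_pivot (a point): Station: fixed plywood stand for three jars, 340 mm wide (y), 127 deep, 199 high. Point: middle of the tray's pivot line (along y), 30 mm above the counter; x to the back, away from the robot. A hood board covers only its rear, from 30 mm behind the pivot line, underside 185 mm high; a few brown cards lie on it. Side walls are 64 mm high in front, full height only below the hood.
- tray (a joint): The station's tip-out tray, rad: 0 = tipped out towards the robot by 25 degrees (as at the start), 0.4363 = home, upright in the station, against its stop. Stiff pivots: it stays where it is left; moving it takes about 5 to 12 N at the bar.
- tray_middle (a point): Centre of the floor of the tray's middle pocket (wooden tray, three square pockets 66 mm wide, 110 mm apart along y, walls 58 mm high). Turns with the tray: z up along the jars (leaning 25 degrees to the robot while tipped out), y along the row to the robot's left, x to the back. In these axes it lies 18 mm behind (+x) and 6 mm above the pivot line.
- tray_bar (a point): Middle of the tray's steel push bar: round, 11 mm thick, 170 mm long along y, 18 mm clear of the tray's front wall near its top. In the tray's axes (those of tray_middle) it lies 45 mm in front of (-x) and 62 mm above the pivot line.
- cap_a_mid (a point): Centre of a jar's grey ribbed screw cap, 58 mm across (60 over ribs), 28 tall; z out of its top along the jar. Seated: 100 mm above the pocket floor; 8 mm gap below it to the shoulder. Pulled along z, a tight cap lifts the jar; a loose one first slides up about 6.5 mm per rad unscrewed (8 at most), then the jar follows. It never comes off and drops back when let go.
- jar_a_mid (a point): The white square jar under cap_a_mid: 62 x 62 mm, 78 tall without cap, about 0.45 kg in all (varies by 30 %). Point: centre of its body, 39 mm above its underside; z along the jar. Stands loosely in a square pocket, which keeps it from turning. The three jars stand in the pockets in any order.
- cap_a (a joint): How far the cap of jar a is unscrewed, rad: 0 = fully tight (hard stop), at most 1.25; grows counter-clockwise seen from above the cap, so clockwise tightens. The thread drags with about 0.1 N m and stays as it is left.
- cap_b_mid (a point): Centre of a jar's grey ribbed screw cap, 58 mm across (60 over ribs), 28 tall; z out of its top along the jar. Seated: 100 mm above the pocket floor; 8 mm gap below it to the shoulder. Pulled along z, a tight cap lifts the jar; a loose one first slides up about 6.5 mm per rad unscrewed (8 at most), then the jar follows. It never comes off and drops back when let go.
- jar_b_mid (a point): The white square jar under cap_b_mid: 62 x 62 mm, 78 tall without cap, about 0.45 kg in all (varies by 30 %). Point: centre of its body, 39 mm above its underside; z along the jar. Stands loosely in a square pocket, which keeps it from turning. The three jars stand in the pockets in any order.
- cap_b (a joint): How far the cap of jar b is unscrewed, rad: 0 = fully tight (hard stop), at most 1.25; grows counter-clockwise seen from above the cap, so clockwise tightens. The thread drags with about 0.1 N m and stays as it is left.
- cap_c_mid (a point): Centre of a jar's grey ribbed screw cap, 58 mm across (60 over ribs), 28 tall; z out of its top along the jar. Seated: 100 mm above the pocket floor; 8 mm gap below it to the shoulder. Pulled along z, a tight cap lifts the jar; a loose one first slides up about 6.5 mm per rad unscrewed (8 at most), then the jar follows. It never comes off and drops back when let go.
- jar_c_mid (a point): The white square jar under cap_c_mid: 62 x 62 mm, 78 tall without cap, about 0.45 kg in all (varies by 30 %). Point: centre of its body, 39 mm above its underside; z along the jar. Stands loosely in a square pocket, which keeps it from turning. The three jars stand in the pockets in any order.
- cap_c (a joint): How far the cap of jar c is unscrewed, rad: 0 = fully tight (hard stop), at most 1.25; grows counter-clockwise seen from above the cap, so clockwise tightens. The thread drags with about 0.1 N m and stays as it is left.
- cups_mid (a point): Bystander: stack of two white porcelain cups, 82 mm across, 89 mm tall; point at its centre.
- dessert_mid (a point): Bystander: dessert cup, 78 mm across, 75 mm tall, on a wooden coaster 11 mm thick; point at its centre.
- sleeves_mid (a point): Bystander: stack of brown paper cups, 68 mm across, 114 mm tall; point at its centre.
There are look-alikes about, which are no part of the job. What is shaped like the part that bears cap_c_mid but turquoise is not meant. What is shaped like the part that bears cap_a_mid but purple is not meant.

How it is judged:
By the outcome, as a careful person would: the job done as asked, in the order asked, and still so for the second after the job is handed in, with the robot touching nothing.
It also fails if it takes over 64 s, if anything falls off the work surface, if the arm or the gripper's body presses on something with over 40 N, if the wrist force passes 120 N, or if a joint passes its speed limit or range.

### The arm

A 6-joint arm with a two-finger parallel gripper is mounted at the origin on a cart in front of the work surface, level with it; the furniture and walls round the work are solid. World frame = base frame: x ahead of the robot, y to its left, z up, the work surface at z = 0. Lengths are in mm, angles in degrees, forces in N, time in s.
With the tool pointing down it reaches from about 375 to 900 mm from the base axis. Payload 3.1 kg.
Tool frame: the origin (TCP) lies midway between the tips of the shut fingers; the grasp point (between the pads) lies 19 mm behind it; z points along the fingers, y is the line along which they close (so a half turn about z gives the same grasp; the last joint's range is limited). The gripper opens to 85 mm and grips with 20 to 120 N. Pads are 22 mm wide; open, the fingers measure 114 mm over their backs; the gripper's body (76 mm by 85 mm) begins 54 mm behind the grasp point. The pads swing forward as they close: fully open they stand 13 mm farther back than shut.
Start: joints at [54.46, 30.224, 82.088, -0, 67.689, -10.227], TCP at [267.188, 564.985, 231.31] pointing down, gripper open.
Joint ranges: [-176.69, 176.69], [-43.24, 126.21], [12.49, 139.97], [-82, 262], [0, 151.66], [-163.58, 163.58]. Speed limits (degrees/s): [159.86, 159.86, 180, 180, 180, 180].

### API

Orientations are given as [roll, pitch, yaw] about the fixed x, y, z axes, in that order (R = Rz(yaw) Ry(pitch) Rx(roll)).
In Python, from rig import monitor, imaging, workorder gives the robot as it stands. The module is installed in compiled form; this text tells all that it offers.
- The arm moves only by the tool play_rows, never from a script. Its arguments are lists of equal length, an entry for each row: "linear": the shift along the world's x, y, z in m, a list of three; "rot": the turn, a rotation vector about the world's x, y, z in rad, a list of three. A call has 1 to 12 rows; each row shifts and turns the commanded pose from where the row before left it; what a row does not reach is not made up. A row lasts 1/12 s, in which the tool goes at most 41.7 mm and 7.16 degrees, less where a joint would pass 70% of its speed; a pose out of reach is approached as far as the arm can. A call with a gripper value outside its range is refused whole. "grip" is the closure, from -1 (fully open) to 1 (shut), set as the call begins (left out, the last holds). The fingers move at their own pace and stop on an object; "grip_force" is the grip in N (left out, the last holds). Time passes only in rows, so rows that do not move let the fingers close. It gives the time, the measured TCP pose, the force, the opening and the grip force at its end, in the units of the state.
- monitor.state(): the state, without advancing time (a new reading comes with each control period).
- imaging.get_image(name): name is "scene" or "top" or "wrist"; returns a dict with "img" (400x640x3 uint8, blue, green, red), "depth" (400x640 float32, mm along the optical axis (not along the pixel's ray), 0 where there is no reading), "camera_matrix" (3x3 intrinsics, pixels), "distortion" ([k1, k2, p1, p2, k3] as OpenCV has them; the pictures are not rectified), "R" (3x3) and "t" (3): a world point X has camera coordinates R X + t. Camera axes: x right, y down, z forward; pixel columns grow to the right and rows downward; lengths in mm; the calibration is good to about 2 mm. A picture is of the moment at which its call begins.
- workorder.finish_job(): hands the job in; it is judged then, once.
The state is a dict: "clock": time; "qpos": joint angles; "joint_vel": joint speeds; "joint_efforts": joint torques, N m; "tool_pos": TCP position; "tcp_rot": TCP orientation; "ft_force": force on the tool from outside, world axes, zero at the start; "ft_torque": the same for the moment, N m; "grip_width": opening from 0.0 (shut) to 1.0 (fully open); "grip_force": force on a finger pad.
Only numpy, scipy, OpenCV 4.12 (cv2) and the standard library are available. Lean on these libraries where they do the work, as an engineer would, in place of code of your own. Each camera call takes 0.05 s, during which the arm holds its last target. There are 200 camera calls.

## Working session

There is one attempt and no reset: what is moved stays moved. The work goes in short steps, Python scripts to look and compute and a tool call to move; the robot and the scene stay as the last step left them, time stands still between calls to the robot, and variables do not carry over. Pictures are saved under pics/ and viewed, at most 10 in all, crops included, and the job is handed in when it is done.

Besides the shell and the picture viewer there is one more tool, called after "Request:" as name(argument=value, ...), one argument or row to a line, values as JSON. play_rows: Moves the arm, as the interface text tells. Its arguments: {"type":"object","properties":{"linear":{"type":"array","items":{"type":"array","items":{"type":"number"}}},"rot":{"type":"array","items":{"type":"array","items":{"type":"number"}}},"grip":{"type":"number"},"grip_force":{"type":"number"}},"required":["linear","rot"]}

```bash
mkdir -p pics; python3 - <<'E'
from rig import monitor, imaging
import cv2,numpy as np,pickle
d={}
for n in ["scene","top"]:
    d[n]=imaging.get_image(n); cv2.imwrite(f"pics/{n}0.png",d[n]["img"])
    print(n,d[n]["camera_matrix"].round(1).tolist(),d[n]["distortion"],d[n]["R"].round(3).tolist(),d[n]["t"])
pickle.dump(d,open("d0.pkl","wb"))
print(monitor.state())
E
```

```text
scene [[423.0, 0.0, 324.4], [0.0, 423.0, 200.0], [0.0, 0.0, 1.0]] [-0.07050587  0.          0.          0.          0.        ] [[0.614, -0.789, 0.024], [-0.437, -0.365, -0.822], [0.657, 0.494, -0.569]] [-260.13692816  408.24370847 1136.89965264]
top [[372.1, 0.0, 324.4], [0.0, 372.1, 198.2], [0.0, 0.0, 1.0]] [-0.07619548  0.          0.          0.          0.        ] [[0.028, -1.0, -0.012], [-0.988, -0.025, -0.151], [0.15, 0.016, -0.989]] [ 110.82106524  583.99399121 1308.49132688]
{'clock': 0.1, 'qpos': array([ 5.44601101e+01,  3.02738977e+01,  8.21500816e+01, -7.17587587e-04,
        6.76901023e+01, -1.02267684e+01]), 'joint_vel': array([-0.04812053, -0.07061063, -0.09051155, -0.11250815,  0.05006413,
        0.04006628]), 'joint_efforts': array([-3.86081701e-04, -4.43304563e+01, -1.78586125e+01, -2.35029765e-04,
        3.86958549e-03,  3.79532523e-06]), 'tool_pos': array([266.81180218, 564.46141753, 230.42295645]), 'tcp_rot': array([-1.79887613e+02, -1.96017715e-02,  1.54687132e+02]), 'ft_force': array([-0.20753416, -0.46491815, -0.62186166]), 'ft_torque': array([-0.02122836, -0.02127555, -0.00186881]), 'grip_force': 0.0, 'grip_width': 1.0014724012600735}
```

View pics/scene0.png

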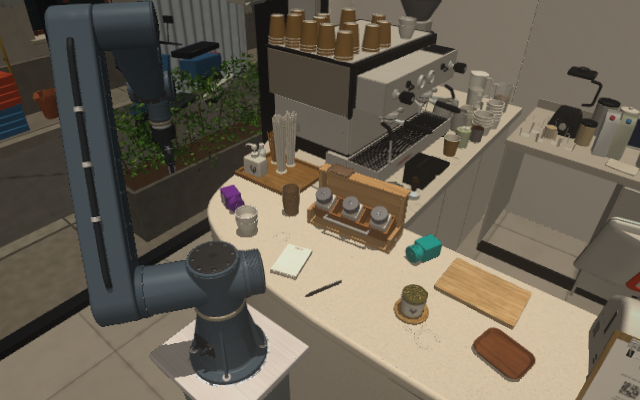

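View pics/top0.png

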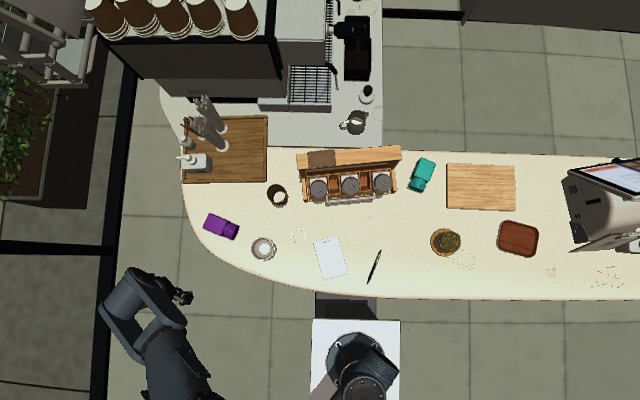

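The scene view shows the tipped-out station with three grey caps at about (324,196), (351,205) and (380,215). In the top view they are at (319,188), (350,185) and (382,181). The turquoise jar (423,174 top) and the purple one (220,226 top) lie on the counter and are look-alikes. The three grey-capped white jars in the tray are the ones meant. I'll measure them and confirm in one crop.

```bash
cat > h.py <<'E'
import numpy as np,cv2
def cloud(im):
    K,D=im["camera_matrix"],im["distortion"]
    v,u=np.mgrid[0:400,0:640]
    p=cv2.undistortPoints(np.stack([u,v],-1).reshape(-1,1,2).astype(np.float64),K,D).reshape(400,640,2)
    z=im["depth"].astype(float)
    c=np.dstack([p*z[...,None],z])
    return (c-im["t"])@im["R"]   # R^T(c-t)
def proj(im,X):
    r,_=cv2.Rodrigues(im["R"]);return cv2.projectPoints(np.array(X,float).reshape(-1,1,3),r,im["t"],im["camera_matrix"],im["distortion"])[0].reshape(-1,2)
E
python3 - <<'E'
import pickle,numpy as np,cv2
from h import *
d=pickle.load(open("d0.pkl","rb"))
for n,pts in [("top",[(319,188),(350,185),(382,181)]),("scene",[(324,196),(351,205),(380,215)])]:
    W=cloud(d[n])
    for u,v in pts:
        q=W[v-3:v+4,u-3:u+4].reshape(-1,3); q=q[np.isfinite(q).all(1)]
        c=q.mean(0); nn=np.linalg.svd(q-c)[2][2]; nn*=np.sign(nn[2])
        print(n,(u,v),W[v,u].round(1),np.median(q,0).round(1),nn.round(3))
    # hood / counter checks
    pp={"top":[(320,158),(380,155),(300,230),(353,203),(444,242),(263,249),(277,195)],"scene":[(350,185),(300,225),(414,300),(247,222),(291,200)]}[n]
    for u,v in pp: print(n,(u,v),W[v,u].round(1))
a=cv2.resize(d["top"]["img"][140:215,290:410],None,fx=6,fy=6,interpolation=cv2.INTER_CUBIC)
cv2.imwrite("pics/c1.png",a)
b=cv2.resize(d["scene"]["img"][155:255,295:420],None,fx=6,fy=6,interpolation=cv2.INTER_CUBIC)
cv2.imwrite("pics/c2.png",b)
E
```

```text
top (319, 188) [599.2 143.9 150.5] [599.6 143.9 148.7] [-0.399  0.055  0.915]
top (350, 185) [612.4  39.7 148.9] [612.4  39.7 148.7] [-0.479  0.033  0.877]
top (382, 181) [630.1 -69.  143.1] [629.  -68.1 148.9] [-0.464 -0.074  0.883]
top (320, 158) [688.3 141.8 206.6]
top (380, 155) [706.  -54.6 197.2]
top (300, 230) [465.9 214.5   1.4]
top (353, 203) [572.7  19.3  -2.4]
top (444, 242) [ 431.7 -297.1   77.9]
top (263, 249) [391.4 342.2  39.4]
top (277, 195) [595.8 306.8  -2.4]
scene (324, 196) [587.2 133.  142.9] [591.1 134.  140.8] [ 0.729 -0.249  0.638]
scene (351, 205) [605.2  28.1 141.4] [604.8  28.1 141.4] [-0.416 -0.068  0.907]
scene (380, 215) [623.  -79.3 138.9] [619.7 -80.6 141.2] [ 0.678 -0.573  0.46 ]
scene (350, 185) [704.7 102.3 144.4]
scene (300, 225) [551.  216.4  -8. ]
scene (414, 300) [ 410.7 -332.    78.5]
scene (247, 222) [372.1 309.5  66.7]
scene (291, 200) [564.  271.2  76.6]
```

View pics/c2.png

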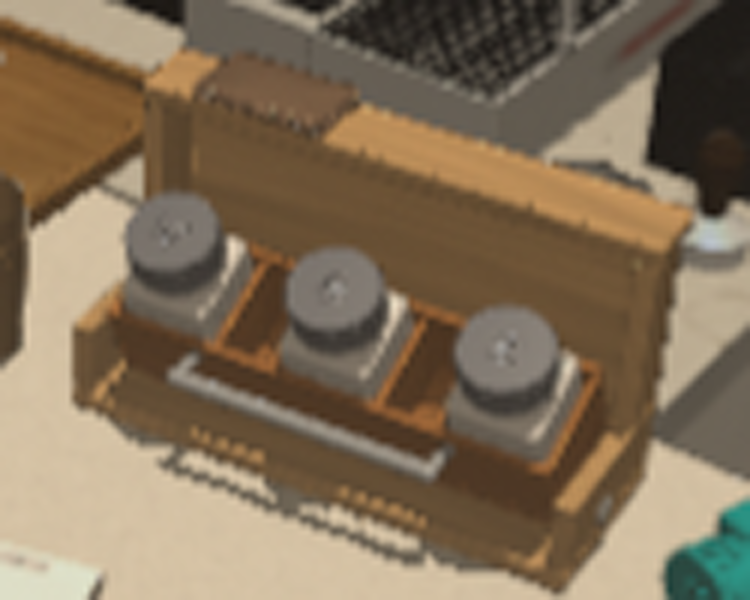

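View pics/c1.png

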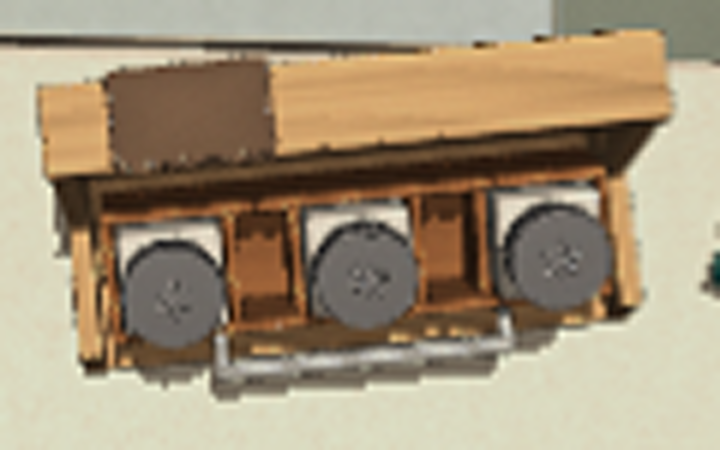

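The crops show the three grey caps on white jars in the tray, the push bar in front of them, and a hood with a brown card behind. The look-alikes lie apart from the station. Next I'll fit the station pose from the cap discs.

```bash
cat >> h.py <<'E'
from scipy.spatial.transform import Rotation as Ro
from scipy.optimize import least_squares
def tray2w(s,p,tilt=25.):  # s=(pivot x,y,yaw deg)
    v=Ro.from_euler('y',-tilt,degrees=True).apply(np.atleast_2d(p))
    return Ro.from_euler('z',s[2],degrees=True).apply(v)+[s[0],s[1],30]
E
python3 - <<'E'
import pickle
from h import *
d=pickle.load(open("d0.pkl","rb"))
obs=[];G={}
for n,pts in [("top",[(319,189),(350,185),(382,182)]),("scene",[(323,193),(350,203),(379,213)])]:
    W=cloud(d[n]);im=d[n]["img"].astype(int)
    for k,(u,v) in enumerate(pts):
        s0=W[v,u]
        nz=Ro.from_euler('z',7.9,degrees=True).apply([-np.sin(np.radians(25)),0,np.cos(np.radians(25))])
        h=(W-s0)@nz; r=np.linalg.norm(W-s0-h[...,None]*nz,axis=2)
        m=(abs(h)<7)&(r<40)&(np.ptp(im,axis=2)<22)&(im.mean(2)<150)
        vv,uu=np.where(m); q=W[m]
        # disc centre in plane
        (cx,cy),(a,b),_=cv2.fitEllipse(cv2.convexHull(np.stack([uu,vv],1).astype(np.float32)))
        # ray-plane at fitted h
        c3=np.median(q,0); off=np.median(h[m])
        K=d[n]["camera_matrix"]; p=cv2.undistortPoints(np.array([[[cx,cy]]],float),K,d[n]["distortion"])[0,0]
        C=-d[n]["R"].T@d[n]["t"]; ray=d[n]["R"].T@np.array([p[0],p[1],1])
        X=C+ray*(((s0+off*nz-C)@nz)/(ray@nz))
        print(n,k,m.sum(),(round(cx,1),round(cy,1)),(round(a,1),round(b,1)),X.round(1),c3.round(1)); obs.append(X)
obs=np.array(obs); T=np.array([[18,y,120] for y in (110,0,-110)]*2)
f=least_squares(lambda s:(tray2w(s,T)-obs)[:,:].ravel(),[640,40,8.]); print(f.x.round(2)); print((tray2w(f.x,T)-obs).round(1))
s=f.x; np.save("s.npy",s)
for n in d:
    print(n,'bar ends',proj(d[n],tray2w(s,[[-45,85,62],[-45,-85,62]])).round(1).tolist())
R0=Ro.from_euler('xyz',[180,0,154.687],degrees=True)
for rot in (0,38):
    Y=Ro.from_euler('z',s[2],degrees=True)*Ro.from_euler('y',-25,degrees=True)*Ro.from_euler('z',rot,degrees=True)
    # tool y=+jar y, tool z=-jar z -> tool x = -jar x
    Rt=Y*Ro.from_matrix(np.diag([-1.,1,-1])); print(rot,Rt.as_euler('xyz',degrees=True).round(1),'rotvec',(Rt*R0.inv()).as_rotvec().round(4))
for y in (110,0,-110): print(y,'capmid',tray2w(s,[18,y,106]).round(1),'tcp@-20',tray2w(s,[18,y,86]).round(1),'pre +70',tray2w(s,[18,y,176]).round(1))
print('jar z',(tray2w(s,[0,0,1])-tray2w(s,[0,0,0])).round(4))
E
```

```text
top 0 212 (318.4, 188.8) (16.5, 17.3) [597.1 146.  146.9] [596.6 147.  147. ]
top 1 222 (350.6, 185.8) (16.1, 17.1) [610.   37.5 147.1] [609.6  37.2 147.5]
top 2 214 (382.6, 182.4) (16.3, 17.3) [624.7 -70.5 147.2] [624.7 -70.6 146.6]
scene 0 71 (323.2, 193.9) (12.2, 15.4) [593.1 141.3 145.1] [592.  141.4 145.6]
scene 1 174 (350.2, 203.9) (14.4, 16.2) [607.5  33.2 142.6] [607.9  33.3 143.5]
scene 2 180 (379.0, 213.8) (14.6, 16.7) [621.4 -75.7 143.1] [622.9 -74.7 143.6]
[643.07  39.71   7.36]
[[-2.2 -1.6 -0.5]
 [-1.  -2.2 -0.7]
 [-1.7 -3.3 -0.8]
 [ 1.8  3.1  1.3]
 [ 1.5  2.1  3.7]
 [ 1.6  2.   3.3]]
scene bar ends [[323.7, 217.7], [366.1, 233.5]]
top bar ends [[327.3, 201.6], [374.6, 196.7]]
0 [-180.    25.  -172.6] rotvec [-0.069  -0.4368  0.5611]
38 [-164.    19.5 -131.9] rotvec [-0.2181 -0.4106  1.2128]
110 capmid [[600.7 145.2 133.7]] tcp@-20 [[609.1 146.2 115.5]] pre +70 [[571.4 141.4 197.1]]
0 capmid [[614.8  36.1 133.7]] tcp@-20 [[623.2  37.1 115.5]] pre +70 [[585.5  32.3 197.1]]
-110 capmid [[628.9 -73.  133.7]] tcp@-20 [[637.3 -72.  115.5]] pre +70 [[599.6 -76.8 197.1]]
jar z [[-0.4191 -0.0542  0.9063]]
```

Request:
play_rows(
  linear=[
    [0.02,-0.028,0.002],
    [0.02,-0.028,0.002],
    [0.02,-0.028,0.002],
    [0.02,-0.028,0.002],
    [0.02,-0.028,0.002],
    [0.02,-0.028,0.002],
    [0.02,-0.028,0.002],
    [0.02,-0.028,0.002],
    [0.02,-0.028,0.002],
    [0.02,-0.028,0.002],
    [0.02,-0.028,0.002],
    [0.02,-0.028,0.002],
  ],
  rot=[
    [-0.01363,-0.02566,0.0758],
    [-0.01363,-0.02566,0.0758],
    [-0.01363,-0.02566,0.0758],
    [-0.01363,-0.02566,0.0758],
    [-0.01363,-0.02566,0.0758],
    [-0.01363,-0.02566,0.0758],
    [-0.01363,-0.02566,0.0758],
    [-0.01363,-0.02566,0.0758],
    [-0.01363,-0.02566,0.0758],
    [-0.01363,-0.02566,0.0758],
    [-0.01363,-0.02566,0.0758],
    [-0.01363,-0.02566,0.0758],
  ],
  grip=-1,
)

```text
clock: 1.1
tool_pos: [507.5, 227.6, 255.1]
tcp_rot: [-170.3, 16.8, -151.0]
ft_force: [0.6, 0.7, -1.0]
grip_width: 1.001
grip_force: 0.0
```

Request:
play_rows(
  linear=[
    [0.016,-0.022,-0.0145],
    [0.016,-0.022,-0.0145],
    [0.016,-0.022,-0.0145],
    [0.0162,-0.0216,-0.0147],
    [0,0,0],
    [0,0,0],
  ],
  rot=[
    [-0.01363,-0.02566,0.0758],
    [-0.01363,-0.02566,0.0758],
    [-0.01363,-0.02566,0.0758],
    [-0.01363,-0.02566,0.0758],
    [0,0,0],
    [0,0,0],
  ],
)

```text
clock: 1.6
tool_pos: [566.9, 146.2, 199.5]
tcp_rot: [-164.7, 19.3, -133.4]
ft_force: [-0.1, 0.8, -0.2]
grip_width: 1.0
grip_force: 0.0
```

```bash
python3 - <<'E'
from rig import monitor, imaging
from h import *
s=np.load("s.npy")
w=imaging.get_image("wrist");cv2.imwrite("pics/w1.png",w["img"]);import pickle;pickle.dump(w,open("w1.pkl","wb"))
st=monitor.state();print({k:np.round(v,2).tolist() for k,v in st.items()})
print(proj(w,tray2w(s,[[18,y,120] for y in(110,0,-110)])).round(1).tolist())
E
```

```text
{'clock': 1.65, 'qpos': [2.73, 23.21, 108.12, 4.28, 24.3, -134.89], 'joint_vel': [1.75, -1.18, -0.35, -0.07, 0.03, -0.3], 'joint_efforts': [-0.8, -33.64, -13.63, 0.08, -1.45, -0.03], 'tool_pos': [566.82, 147.25, 200.27], 'tcp_rot': [-164.63, 19.31, -133.28], 'ft_force': [-0.41, 0.14, -0.17], 'ft_torque': [-0.04, 0.22, 0.01], 'grip_force': 0.0, 'grip_width': 1.0}
[[319.4, 215.6], [164.5, 108.6], [-29.2, -25.1]]
```

View pics/w1.png

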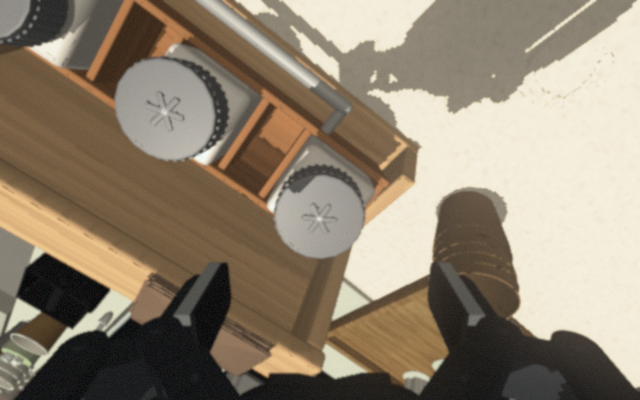

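The wrist view shows the left cap at about (319,218) and the middle one at (165,110). My model predicts (319,216) and (165,109), so they agree within 1 mm.

```bash
cat > go.py <<'E'
import sys
from rig import monitor
from h import *
s=np.load("s.npy"); st=monitor.state()
def info(y,h,rot,x=18):
    J=Ro.from_euler('z',s[2],degrees=True)*Ro.from_euler('y',-25,degrees=True)
    Rt=J*Ro.from_euler('z',rot,degrees=True)*Ro.from_matrix(np.diag([-1.,1,-1]))
    R=Ro.from_euler('xyz',st["tcp_rot"],degrees=True)
    p=tray2w(s,[x,y,h])[0]
    loc=J.inv().apply(st["tool_pos"]-tray2w(s,[0,0,0])[0])
    print('t',round(st['clock'],2),'d_mm',(p-st["tool_pos"]).round(2),'rv',(Rt*R.inv()).as_rotvec().round(4),'trayloc',loc.round(2))
    print('Ftray',J.inv().apply(st["ft_force"]).round(2),'Mtray',J.inv().apply(st["ft_torque"]).round(3),'gw',round(st["grip_width"],3),'gf',round(st["grip_force"],1),'q6',st["qpos"][5].round(1))
info(*map(float,sys.argv[1:]))
E
python3 go.py 110 176 38
```

```text
t 1.65 d_mm [ 4.56 -5.89 -3.16] rv [-0.0053 -0.0096  0.0208] trayloc [ 15.92 116.43 180.45]
Ftray [-0.42  0.19  0.01] Mtray [-0.003  0.22   0.011] gw 1.001 gf 0.0 q6 -134.9
```

Request:
play_rows(
  linear=[
    [0.0023,-0.003,-0.0016],
    [0.0023,-0.003,-0.0016],
    [0,0,0],
    [0.0063,0.0008,-0.0136],
    [0.0063,0.0008,-0.0136],
    [0.0063,0.0008,-0.0136],
    [0.0063,0.0008,-0.0136],
    [0,0,0],
    [0,0,0],
  ],
  rot=[
    [-0.0026,-0.0048,0.0104],
    [-0.0026,-0.0048,0.0104],
    [0,0,0],
    [0,0,0],
    [0,0,0],
    [0,0,0],
    [0,0,0],
    [0,0,0],
    [0,0,0],
  ],
)

```text
clock: 2.4
tool_pos: [596.5, 145.9, 143.1]
tcp_rot: [-163.9, 19.5, -131.7]
ft_force: [0.1, 0.4, 0.2]
grip_width: 0.998
grip_force: 0.0
```

```bash
python3 go.py 110 86 38
```

```text
t 2.4 d_mm [ 12.61   0.37 -27.56] rv [ 0.      0.0009 -0.0033] trayloc [ 18.27 111.25 116.28]
Ftray [0.23 0.41 0.15] Mtray [-0.019  0.255 -0.009] gw 0.998 gf 0.0 q6 -140.2
```

Request:
play_rows(
  linear=[
    [0.0063,0.0002,-0.0138],
    [0.0063,0.0002,-0.0138],
    [0,0,0],
  ],
  rot=[
    [0,0,0],
    [0,0,0],
    [0,0,0],
  ],
)

```text
clock: 2.65
tool_pos: [609.6, 145.7, 115.1]
tcp_rot: [-163.9, 19.5, -131.7]
ft_force: [0.1, 0.2, -1.2]
grip_width: 1.0
grip_force: 0.0
```

Request:
play_rows(
  linear=[
    [0,0,0],
    [0,0,0],
    [0,0,0],
    [0,0,0],
    [0,0,0],
    [0,0,0],
  ],
  rot=[
    [0,0,0],
    [0,0,0],
    [0,0,0],
    [0,0,0],
    [0,0,0],
    [0,0,0],
  ],
  grip=1,
  grip_force=40,
)

```text
clock: 3.15
tool_pos: [609.3, 145.5, 116.9]
tcp_rot: [-163.8, 19.6, -131.7]
ft_force: [-4.1, 1.5, 7.0]
grip_width: 0.67
grip_force: 41.8
```

```bash
python3 go.py 110 86 38
```

```text
t 3.15 d_mm [-0.17  0.73 -1.32] rv [ 0.      0.0031 -0.0026] trayloc [ 18.63 109.26  87.17]
Ftray [-0.53  1.97  8.  ] Mtray [ 0.192  0.2   -0.004] gw 0.67 gf 41.8 q6 -141.8
```

Request:
play_rows(
  linear=[
    [-0.0006,-0.0001,0.0014],
    [0,0,0],
  ],
  rot=[
    [0,0,0],
    [0,0,0],
  ],
)

```text
clock: 3.32
tool_pos: [608.6, 145.1, 117.3]
tcp_rot: [-163.9, 19.5, -131.7]
ft_force: [-0.6, 0.5, -0.5]
grip_width: 0.669
grip_force: 43.1
```

Request:
play_rows(
  linear=[
    [-0.0006,-0.0001,0.0014],
    [0,0,0],
  ],
  rot=[
    [0,0,0],
    [0,0,0],
  ],
)

```text
clock: 3.48
tool_pos: [608.2, 144.9, 118.2]
tcp_rot: [-163.9, 19.5, -131.7]
ft_force: [1.7, -0.3, -2.6]
grip_width: 0.664
grip_force: 43.3
```

Request:
play_rows(
  linear=[
    [-0.0006,-0.0001,0.0014],
    [0,0,0],
  ],
  rot=[
    [0,0,0],
    [0,0,0],
  ],
)

```text
clock: 3.65
tool_pos: [607.7, 144.7, 119.5]
tcp_rot: [-163.9, 19.5, -131.7]
ft_force: [0.9, 0.5, -2.8]
grip_width: 0.668
grip_force: 43.3
```

Request:
play_rows(
  linear=[
    [-0.0006,-0.0001,0.0014],
    [0,0,0],
    [0,0,0],
  ],
  rot=[
    [0,0,0],
    [0,0,0],
    [0,0,0],
  ],
)

```text
clock: 3.9
tool_pos: [607.0, 144.7, 121.1]
tcp_rot: [-163.9, 19.5, -131.7]
ft_force: [0.2, -1.0, -3.8]
grip_width: 0.67
grip_force: 43.3
```

```bash
python3 go.py 110 86 38
```

```text
t 3.9 d_mm [ 2.1   1.51 -5.51] rv [ 0.0003  0.0014 -0.0022] trayloc [ 18.27 108.77  91.95]
Ftray [-1.58 -1.01 -3.44] Mtray [-0.043  0.453  0.03 ] gw 0.67 gf 43.3 q6 -141.6
```

Request:
play_rows(
  linear=[
    [0.0012,0.0002,-0.0028],
    [0.0012,0.0002,-0.0028],
    [0,0,0],
  ],
  rot=[
    [0,0,0],
    [0,0,0],
    [0,0,0],
  ],
)

```text
clock: 4.15
tool_pos: [609.5, 145.5, 116.7]
tcp_rot: [-163.8, 19.6, -131.7]
ft_force: [-4.1, 0.1, 6.4]
grip_width: 0.669
grip_force: 44.6
```

```bash
python3 go.py 110 86 38
```

```text
t 4.15 d_mm [-0.42  0.74 -1.19] rv [-0.      0.0033 -0.0026] trayloc [ 18.79 109.21  86.95]
Ftray [-0.91  0.62  7.54] Mtray [ 0.117  0.612 -0.033] gw 0.669 gf 44.6 q6 -141.8
```

Request:
play_rows(
  linear=[
    [0,0,0],
    [0,0,0],
  ],
  rot=[
    [0.0366,0.0047,-0.0791],
    [0,0,0],
  ],
)

```text
clock: 4.32
tool_pos: [610.3, 145.8, 117.1]
tcp_rot: [-165.5, 20.9, -136.7]
ft_force: [-3.5, 2.6, 6.4]
grip_width: 0.669
grip_force: 44.3
```

```bash
python3 go.py 110 86 33
```

```text
t 4.32 d_mm [-1.18  0.4  -1.56] rv [ 0.0008  0.005  -0.0038] trayloc [ 19.68 109.45  86.94]
Ftray [-0.12  3.    7.12] Mtray [0.464 0.429 0.442] gw 0.669 gf 44.3 q6 -136.8
```

Request:
play_rows(
  linear=[
    [0,0,0],
    [0,0,0],
  ],
  rot=[
    [0.0366,0.0047,-0.0791],
    [0,0,0],
  ],
)

```text
clock: 4.48
tool_pos: [609.7, 145.7, 116.7]
tcp_rot: [-167.3, 21.9, -141.6]
ft_force: [-3.8, 0.3, 6.3]
grip_width: 0.667
grip_force: 44.3
```

```bash
python3 go.py 110 86 28
```

```text
t 4.48 d_mm [-0.59  0.56 -1.16] rv [ 0.0041  0.0041 -0.0088] trayloc [ 18.96 109.37  86.83]
Ftray [-0.68  0.8   7.28] Mtray [0.288 0.496 1.296] gw 0.667 gf 44.3 q6 -131.9
```

The left cap is tight: the jar lifted at about 3.5 N, and the turn check met a hard stop. Next is the middle jar.

Request:
play_rows(
  linear=[
    [0,0,0],
    [0,0,0],
    [0,0,0],
    [0,0,0],
    [-0.0063,-0.0008,0.0136],
    [-0.0063,-0.0008,0.0136],
    [-0.0063,-0.0008,0.0136],
    [0,0,0],
  ],
  rot=[
    [0,0,0],
    [0,0,0],
    [0,0,0],
    [0,0,0],
    [0,0,0],
    [0,0,0],
    [0,0,0],
    [0,0,0],
  ],
  grip=-1,
)

```text
clock: 5.15
tool_pos: [591.1, 142.7, 158.5]
tcp_rot: [-167.4, 22.1, -142.1]
ft_force: [0.0, -0.9, 0.9]
grip_width: 1.002
grip_force: 0.0
```

```bash
python3 go.py 0 130 38
```

```text
t 5.15 d_mm [  13.64 -107.94   -3.04] rv [-0.0733 -0.004   0.1564] trayloc [ 19.56 108.8  132.63]
Ftray [ 0.33 -0.86  0.89] Mtray [-0.038  0.208  0.018] gw 1.002 gf 0.0 q6 -130.1
```

Request:
play_rows(
  linear=[
    [0.0035,-0.027,0],
    [0.0035,-0.027,0],
    [0.0035,-0.027,0],
    [0.0031,-0.0269,-0.003],
    [0,0,0],
    [0,0,0],
    [0,0,0],
  ],
  rot=[
    [-0.0183,-0.001,0.0391],
    [-0.0183,-0.001,0.0391],
    [-0.0183,-0.001,0.0391],
    [-0.0183,-0.001,0.0391],
    [0,0,0],
    [0,0,0],
    [0,0,0],
  ],
)

```text
clock: 5.73
tool_pos: [605.1, 37.0, 154.0]
tcp_rot: [-164.1, 18.9, -132.1]
ft_force: [-0.5, -0.7, -0.2]
grip_width: 0.999
grip_force: 0.0
```

```bash
python3 go.py 0 86 38
```

```text
t 5.73 d_mm [ 18.11   0.17 -38.45] rv [ 0.0048 -0.008   0.0027] trayloc [ 17.95   2.16 128.45]
Ftray [-0.64 -0.61  0.04] Mtray [ 0.008  0.169 -0.001] gw 0.999 gf 0.0 q6 -163.5
```

Request:
play_rows(
  linear=[
    [0,0,0],
    [0,0,0],
    [0,0,0],
    [0,0,0],
    [0,0,0],
    [0,0,0],
  ],
  rot=[
    [0.042,0.0037,-0.088],
    [0.042,0.0037,-0.088],
    [0.042,0.0037,-0.088],
    [0.042,0.0037,-0.088],
    [0.042,0.0037,-0.088],
    [0,0,0],
  ],
)

```text
clock: 6.23
tool_pos: [604.8, 38.4, 154.4]
tcp_rot: [-175.5, 24.6, -161.6]
ft_force: [0.2, 0.1, -0.0]
grip_width: 0.999
grip_force: 0.0
```

```bash
python3 go.py 0 86 10
```

```text
t 6.23 d_mm [ 18.38  -1.26 -38.81] rv [-0.0025 -0.0005 -0.0016] trayloc [ 18.03   3.61 128.81]
Ftray [ 0.14  0.07 -0.09] Mtray [0.021 0.203 0.023] gw 0.999 gf 0.0 q6 -137.9
```

Request:
play_rows(
  linear=[
    [0.0046,-0.0016,-0.0096],
    [0.0046,-0.0012,-0.0096],
    [0.0046,-0.0004,-0.0096],
    [0.0044,0,-0.0096],
    [0,0,0],
    [0,0,0],
  ],
  rot=[
    [0,0,0],
    [0,0,0],
    [0,0,0],
    [0,0,0],
    [0,0,0],
    [0,0,0],
  ],
)

```text
clock: 6.73
tool_pos: [623.4, 33.7, 114.8]
tcp_rot: [-175.5, 24.5, -161.7]
ft_force: [0.9, -0.2, -0.2]
grip_width: 0.998
grip_force: 0.0
```

```bash
python3 go.py 0 86 10
```

```text
t 6.73 d_mm [-0.16  3.39  0.75] rv [-0.0022 -0.0018 -0.0008] trayloc [17.43 -3.39 85.44]
Ftray [ 0.76 -0.31 -0.52] Mtray [-0.005  0.243 -0.05 ] gw 0.998 gf 0.0 q6 -143.1
```

Request:
play_rows(
  linear=[
    [0,0,0],
    [0,0,0],
    [0,0,0],
    [0,0,0],
    [0,0,0],
    [0,0,0],
  ],
  rot=[
    [0,0,0],
    [0,0,0],
    [0,0,0],
    [0,0,0],
    [0,0,0],
    [0,0,0],
  ],
  grip=1,
  grip_force=40,
)

```text
clock: 7.23
tool_pos: [623.1, 34.2, 116.7]
tcp_rot: [-175.5, 24.6, -161.6]
ft_force: [-4.4, 2.7, 4.4]
grip_width: 0.669
grip_force: 42.4
```

```bash
python3 go.py 0 86 10
```

```text
t 7.23 d_mm [ 0.14  2.93 -1.14] rv [-0.0024 -0.0001 -0.0012] trayloc [18.01 -2.89 87.25]
Ftray [-1.78  3.22  5.66] Mtray [0.461 0.345 0.042] gw 0.669 gf 42.4 q6 -143.1
```

Request:
play_rows(
  linear=[
    [-0.0006,-0.0001,0.0014],
    [0,0,0],
  ],
  rot=[
    [0,0,0],
    [0,0,0],
  ],
)

```text
clock: 7.4
tool_pos: [622.5, 33.8, 117.6]
tcp_rot: [-175.5, 24.6, -161.6]
ft_force: [-0.5, 2.0, -0.7]
grip_width: 0.67
grip_force: 42.6
```

Request:
play_rows(
  linear=[
    [-0.0006,-0.0001,0.0014],
    [0,0,0],
  ],
  rot=[
    [0,0,0],
    [0,0,0],
  ],
)

```text
clock: 7.57
tool_pos: [622.0, 33.6, 118.9]
tcp_rot: [-175.5, 24.6, -161.6]
ft_force: [-1.4, 3.0, -1.0]
grip_width: 0.671
grip_force: 42.7
```

Request:
play_rows(
  linear=[
    [-0.0006,-0.0001,0.0014],
    [0,0,0],
  ],
  rot=[
    [0,0,0],
    [0,0,0],
  ],
)

```text
clock: 7.73
tool_pos: [621.4, 33.5, 120.4]
tcp_rot: [-175.5, 24.6, -161.6]
ft_force: [-1.1, 2.4, -1.3]
grip_width: 0.669
grip_force: 42.7
```

Request:
play_rows(
  linear=[
    [-0.0006,-0.0001,0.0014],
    [0,0,0],
    [0,0,0],
  ],
  rot=[
    [0,0,0],
    [0,0,0],
    [0,0,0],
  ],
)

```text
clock: 7.98
tool_pos: [620.9, 33.4, 121.8]
tcp_rot: [-175.5, 24.6, -161.6]
ft_force: [-2.1, 1.7, -2.0]
grip_width: 0.666
grip_force: 42.7
```

```bash
python3 go.py 0 86 10
```

```text
t 7.98 d_mm [ 2.32  3.73 -6.24] rv [-0.0021 -0.0003 -0.0007] trayloc [18.12 -3.4  92.83]
Ftray [-2.56  1.95 -1.04] Mtray [0.603 0.613 0.071] gw 0.666 gf 42.7 q6 -142.4
```

The middle cap gave: it rose 5.6 mm at about 1 N. I'll lower it and screw it tight.

Request:
play_rows(
  linear=[
    [0.001,0.0012,-0.0028],
    [0.001,0.0012,-0.0028],
    [0,0,0],
  ],
  rot=[
    [0,0,0],
    [0,0,0],
    [0,0,0],
  ],
)

```text
clock: 8.23
tool_pos: [623.7, 35.3, 116.1]
tcp_rot: [-175.4, 24.7, -161.6]
ft_force: [-1.3, 0.2, -1.8]
grip_width: 0.668
grip_force: 42.7
```

Request:
play_rows(
  linear=[
    [0,0,0],
    [0,0,0],
    [0,0,0],
  ],
  rot=[
    [0.0366,0.0047,-0.0791],
    [0.0366,0.0047,-0.0791],
    [0.0366,0.0047,-0.0791],
  ],
)

```text
clock: 8.48
tool_pos: [623.6, 35.4, 116.2]
tcp_rot: [177.5, 25.0, -178.4]
ft_force: [-1.3, 0.3, -0.8]
grip_width: 0.666
grip_force: 42.7
```

```bash
python3 go.py 0 86 -5
```

```text
t 8.48 d_mm [-0.41  1.74 -0.65] rv [-0.0027  0.0012  0.0032] trayloc [18.44 -1.77 86.51]
Ftray [-1.48  0.46 -0.23] Mtray [0.016 0.688 0.171] gw 0.666 gf 42.7 q6 -127.5
```

Request:
play_rows(
  linear=[
    [0,0,0],
    [0,0,0],
    [0,0,0],
  ],
  rot=[
    [0.0366,0.0047,-0.0791],
    [0.0366,0.0047,-0.0791],
    [0.0366,0.0047,-0.0791],
  ],
)

```text
clock: 8.73
tool_pos: [623.4, 35.7, 116.2]
tcp_rot: [170.7, 23.4, 165.2]
ft_force: [-2.2, 1.4, 0.0]
grip_width: 0.669
grip_force: 42.8
```

```bash
python3 go.py 0 86 -20
```

```text
t 8.73 d_mm [-0.19  1.49 -0.64] rv [-0.0029  0.0012  0.0031] trayloc [18.27 -1.5  86.58]
Ftray [-1.77  1.68  0.84] Mtray [0.072 0.826 0.171] gw 0.669 gf 42.8 q6 -112.6
```

Request:
play_rows(
  linear=[
    [0,0,0],
    [0,0,0],
    [0,0,0],
  ],
  rot=[
    [0.0366,0.0047,-0.0791],
    [0.0366,0.0047,-0.0791],
    [0.0366,0.0047,-0.0791],
  ],
)

```text
clock: 8.98
tool_pos: [623.0, 36.0, 116.2]
tcp_rot: [164.8, 20.2, 149.4]
ft_force: [-3.5, 3.0, 1.6]
grip_width: 0.666
grip_force: 42.9
```

```bash
python3 go.py 0 86 -35
```

```text
t 8.98 d_mm [ 0.18  1.18 -0.61] rv [-0.003   0.0009  0.003 ] trayloc [17.96 -1.14 86.7 ]
Ftray [-2.18  3.38  2.76] Mtray [0.274 0.839 0.093] gw 0.666 gf 42.9 q6 -97.5
```

Request:
play_rows(
  linear=[
    [0,0,0],
    [0,0,0],
  ],
  rot=[
    [0.0366,0.0047,-0.0791],
    [0.0366,0.0047,-0.0791],
  ],
)

```text
clock: 9.15
tool_pos: [623.5, 37.6, 116.6]
tcp_rot: [161.6, 17.4, 139.8]
ft_force: [-0.1, 11.8, 0.7]
grip_width: 0.668
grip_force: 44.1
```

```bash
python3 go.py 0 86 -45
```

```text
t 9.15 d_mm [-0.26 -0.45 -1.05] rv [-0.0012  0.0013 -0.0043] trayloc [18.73  0.41 86.82]
Ftray [ 1.56 11.71  0.1 ] Mtray [1.865 0.045 1.843] gw 0.668 gf 44.1 q6 -87.7
```

Request:
play_rows(
  linear=[
    [0,0,0],
    [0,0,0],
    [0,0,0],
  ],
  rot=[
    [0.022,0.0028,-0.0474],
    [0,0,0],
    [0,0,0],
  ],
)

```text
clock: 9.4
tool_pos: [624.4, 37.2, 117.1]
tcp_rot: [160.7, 16.6, 136.8]
ft_force: [0.9, 7.6, 1.0]
grip_width: 0.662
grip_force: 43.9
```

```bash
python3 go.py 0 86 -48
```

```text
t 9.4 d_mm [-1.21 -0.08 -1.52] rv [-0.0003  0.004  -0.0039] trayloc [ 1.974e+01 -7.000e-02  8.687e+01]
Ftray [2.16 7.39 0.15] Mtray [ 1.245 -0.175  0.599] gw 0.662 gf 43.9 q6 -84.8
```

Request:
play_rows(
  linear=[
    [-0.0012,-0.0002,0.0028],
    [-0.0012,-0.0002,0.0028],
    [0,0,0],
    [0,0,0],
  ],
  rot=[
    [0,0,0],
    [0,0,0],
    [0,0,0],
    [0,0,0],
  ],
)

```text
clock: 9.73
tool_pos: [622.2, 36.7, 121.4]
tcp_rot: [160.8, 16.5, 136.8]
ft_force: [5.3, 8.7, -8.5]
grip_width: 0.667
grip_force: 46.9
```

```bash
python3 go.py 0 86 -48
```

```text
t 9.73 d_mm [ 0.98  0.39 -5.82] rv [-0.0002  0.0026 -0.0042] trayloc [19.53 -0.26 91.71]
Ftray [  2.2    7.91 -10.42] Mtray [ 1.516 -0.458  0.677] gw 0.667 gf 46.9 q6 -84.2
```

Tight now: the second tug lifts the jar, at 10 N against 1 N before. I'll lower, release and go to the right jar.

Request:
play_rows(
  linear=[
    [0.0012,0.0002,-0.0028],
    [0.0012,0.0002,-0.0026],
    [0,0,0],
  ],
  rot=[
    [0,0,0],
    [0,0,0],
    [0,0,0],
  ],
)

```text
clock: 9.98
tool_pos: [624.1, 37.3, 117.0]
tcp_rot: [160.7, 16.5, 136.8]
ft_force: [0.2, 8.9, 1.1]
grip_width: 0.67
grip_force: 48.6
```

Request:
play_rows(
  linear=[
    [0,0,0],
    [0,0,0],
    [0,0,0],
    [0,0,0],
    [-0.0063,-0.0008,0.0136],
    [-0.0063,-0.0008,0.0136],
    [-0.0063,-0.0008,0.0136],
    [0,0,0],
  ],
  rot=[
    [0,0,0],
    [0,0,0],
    [0,0,0],
    [0,0,0],
    [0,0,0],
    [0,0,0],
    [0,0,0],
    [0,0,0],
  ],
  grip=-1,
)

```text
clock: 10.65
tool_pos: [604.9, 32.6, 159.7]
tcp_rot: [160.6, 16.7, 136.4]
ft_force: [-0.1, 0.3, 0.6]
grip_width: 1.003
grip_force: 0.0
```

Request:
play_rows(
  linear=[
    [0.002,-0.0135,0],
    [0.002,-0.0135,0],
    [0.002,-0.0135,0],
    [0.002,-0.0135,0],
    [0.002,-0.0135,0],
    [0.002,-0.0135,0],
    [0.002,-0.0135,0],
    [0.002,-0.0135,0],
    [0,0,0],
    [0,0,0],
  ],
  rot=[
    [-0.0439,-0.0057,0.0949],
    [-0.0439,-0.0057,0.0949],
    [-0.0439,-0.0057,0.0949],
    [-0.0439,-0.0057,0.0949],
    [-0.0439,-0.0057,0.0949],
    [-0.0439,-0.0057,0.0949],
    [-0.0439,-0.0057,0.0949],
    [-0.0439,-0.0057,0.0949],
    [0,0,0],
    [0,0,0],
  ],
)

```text
clock: 11.48
tool_pos: [620.5, -75.5, 156.8]
tcp_rot: [179.8, 25.1, -173.0]
ft_force: [-0.3, 0.1, -1.1]
grip_width: 0.999
grip_force: 0.0
```

```bash
python3 go.py -110 86 0
```

```text
t 11.48 d_mm [ 16.77   3.56 -41.26] rv [-0.0035  0.0009  0.0039] trayloc [  19.95 -111.38  130.61]
Ftray [-0.75  0.11 -0.82] Mtray [0.003 0.176 0.001] gw 0.999 gf 0.0 q6 -144.7
```

Request:
play_rows(
  linear=[
    [0.0042,0.0009,-0.0103],
    [0.0042,0.0009,-0.0103],
    [0.0042,0.0009,-0.0103],
    [0.0042,0.0009,-0.0103],
    [0,0,0],
    [0,0,0],
  ],
  rot=[
    [0,0,0],
    [0,0,0],
    [0,0,0],
    [0,0,0],
    [0,0,0],
    [0,0,0],
  ],
)

```text
clock: 11.98
tool_pos: [636.8, -70.3, 114.6]
tcp_rot: [179.8, 25.0, -172.7]
ft_force: [-0.4, -0.1, 0.2]
grip_width: 1.001
grip_force: 0.0
```

```bash
python3 go.py -110 86 0
```

```text
t 11.98 d_mm [ 0.5  -1.62  0.97] rv [-0.0031 -0.0011 -0.001 ] trayloc [  17.33 -108.33   85.24]
Ftray [-0.26 -0.1   0.37] Mtray [-0.013  0.204  0.034] gw 1.001 gf 0.0 q6 -148.7
```

Request:
play_rows(
  linear=[
    [0,0,0],
    [0,0,0],
    [0,0,0],
    [0,0,0],
    [0,0,0],
    [0,0,0],
  ],
  rot=[
    [0,0,0],
    [0,0,0],
    [0,0,0],
    [0,0,0],
    [0,0,0],
    [0,0,0],
  ],
  grip=1,
  grip_force=40,
)

```text
clock: 12.48
tool_pos: [637.2, -71.2, 116.8]
tcp_rot: [179.9, 25.1, -172.7]
ft_force: [-1.9, -1.1, 4.7]
grip_width: 0.67
grip_force: 42.6
```

```bash
python3 go.py -110 86 0
```

```text
t 12.48 d_mm [ 0.06 -0.72 -1.28] rv [-0.0019  0.0021 -0.0003] trayloc [  18.57 -109.28   87.14]
Ftray [ 0.18 -0.84  5.08] Mtray [-0.004  0.186  0.048] gw 0.67 gf 42.6 q6 -148.7
```

Request:
play_rows(
  linear=[
    [-0.0006,-0.0001,0.0014],
    [0,0,0],
  ],
  rot=[
    [0,0,0],
    [0,0,0],
  ],
)

```text
clock: 12.65
tool_pos: [636.3, -71.2, 117.3]
tcp_rot: [179.9, 25.1, -172.7]
ft_force: [0.8, 0.7, -1.8]
grip_width: 0.673
grip_force: 43.6
```

Request:
play_rows(
  linear=[
    [-0.0006,-0.0001,0.0014],
    [0,0,0],
  ],
  rot=[
    [0,0,0],
    [0,0,0],
  ],
)

```text
clock: 12.82
tool_pos: [635.8, -71.3, 118.5]
tcp_rot: [179.8, 25.0, -172.7]
ft_force: [1.9, 0.5, -3.7]
grip_width: 0.669
grip_force: 43.7
```

Request:
play_rows(
  linear=[
    [-0.0006,-0.0001,0.0014],
    [0,0,0],
  ],
  rot=[
    [0,0,0],
    [0,0,0],
  ],
)

```text
clock: 12.98
tool_pos: [635.2, -71.3, 120.1]
tcp_rot: [179.9, 25.1, -172.7]
ft_force: [1.4, -0.0, -3.1]
grip_width: 0.664
grip_force: 43.7
```

Request:
play_rows(
  linear=[
    [-0.0006,-0.0001,0.0014],
    [0,0,0],
    [0,0,0],
  ],
  rot=[
    [0,0,0],
    [0,0,0],
    [0,0,0],
  ],
)

```text
clock: 13.23
tool_pos: [634.5, -71.4, 121.7]
tcp_rot: [179.9, 25.1, -172.7]
ft_force: [1.2, -0.0, -3.8]
grip_width: 0.67
grip_force: 43.8
```

```bash
python3 go.py -110 86 0
```

```text
t 13.23 d_mm [ 2.77 -0.56 -6.16] rv [-0.0023  0.0008 -0.0006] trayloc [  18.17 -109.09   92.71]
Ftray [-0.48 -0.18 -3.94] Mtray [-0.005  0.376 -0.017] gw 0.67 gf 43.8 q6 -148.2
```

Same pattern as the left jar, so it looks tight. I'll lower it and check with a small clockwise turn.

Request:
play_rows(
  linear=[
    [0.0012,0.0002,-0.0028],
    [0.0012,0.0002,-0.0028],
    [0,0,0],
  ],
  rot=[
    [0,0,0],
    [0,0,0],
    [0,0,0],
  ],
)

```text
clock: 13.48
tool_pos: [637.1, -71.0, 116.7]
tcp_rot: [179.9, 25.1, -172.7]
ft_force: [-2.1, 0.3, 3.2]
grip_width: 0.663
grip_force: 44.3
```

Request:
play_rows(
  linear=[
    [0,0,0],
    [0,0,0],
    [0,0,0],
  ],
  rot=[
    [0.0366,0.0047,-0.0791],
    [0.0366,0.0047,-0.0791],
    [0,0,0],
  ],
)

```text
clock: 13.73
tool_pos: [637.3, -71.0, 116.8]
tcp_rot: [175.2, 24.7, 176.3]
ft_force: [-2.5, 0.8, 2.6]
grip_width: 0.666
grip_force: 44.4
```

```bash
python3 go.py -110 86 -10
```

```text
t 13.73 d_mm [-0.02 -0.96 -1.2 ] rv [-0.0019  0.0024  0.0002] trayloc [  18.63 -109.05   87.03]
Ftray [-1.    1.09  3.38] Mtray [ 0.056  0.488 -0.111] gw 0.666 gf 44.4 q6 -138.7
```

Request:
play_rows(
  linear=[
    [0,0,0],
    [0,0,0],
  ],
  rot=[
    [0.0366,0.0047,-0.0791],
    [0,0,0],
  ],
)

```text
clock: 13.9
tool_pos: [636.3, -70.7, 116.2]
tcp_rot: [173.2, 24.1, 171.3]
ft_force: [-4.5, 0.3, 3.4]
grip_width: 0.666
grip_force: 44.6
```

```bash
python3 go.py -110 86 -15
```

```text
t 13.9 d_mm [ 0.99 -1.3  -0.64] rv [ 0.0013  0.0005 -0.0072] trayloc [  17.53 -108.59   86.93]
Ftray [-2.55  0.83  4.91] Mtray [0.085 0.738 1.205] gw 0.666 gf 44.6 q6 -134.0
```

The right cap reached its hard stop as well. All three are tight. I'll release, retract, and work out the bar push.

Request:
play_rows(
  linear=[
    [0,0,0],
    [0,0,0],
    [0,0,0],
    [0,0,0],
    [-0.0063,-0.0008,0.0136],
    [-0.0063,-0.0008,0.0136],
    [-0.0063,-0.0008,0.0136],
    [-0.011,0,0.0136],
    [-0.011,0,0.0136],
    [-0.011,0,0.0136],
    [0,0,0],
  ],
  rot=[
    [0,0,0],
    [0,0,0],
    [0,0,0],
    [0,0,0],
    [0,0,0],
    [0,0,0],
    [0,0,0],
    [0,0,0],
    [0,0,0],
    [0,0,0],
    [0,0,0],
  ],
  grip=-1,
)

```text
clock: 14.82
tool_pos: [584.9, -73.7, 200.0]
tcp_rot: [173.0, 24.4, 170.8]
ft_force: [0.2, -0.2, -0.3]
grip_width: 1.0
grip_force: 0.0
```

```bash
cat > bar.py <<'E'
from rig import monitor
from h import *
s=np.load("s.npy");A=45.
Z=Ro.from_euler('z',s[2],degrees=True)
z=np.array([np.sin(np.radians(A)),0,-np.cos(np.radians(A))]);n=np.array([-z[2],0,z[0]])
def tcp(tilt,gap,back,y=0):
    b=tray2w(s,[-45,y,62],tilt)[0]
    return b+Z.apply(-(16.5+gap)*n+(12-back)*z)
Rt=Z*Ro.from_euler('y',-A,degrees=True)*Ro.from_matrix(np.diag([-1.,1,-1]))
if __name__=="__main__":
    st=monitor.state();R=Ro.from_euler('xyz',st["tcp_rot"],degrees=True);p=st["tool_pos"]
    print('t',round(st['clock'],2),'pos',p.round(1),'rv',(Rt*R.inv()).as_rotvec().round(4),'q',st["qpos"].round(0),'F',Z.inv().apply(st["ft_force"]).round(1))
    for nm,a in dict(pre=(25,10,75),ins=(25,10,0),con=(25,0,0),mid=(12.5,0,0),home=(0,0,0)).items(): print(nm,tcp(*a).round(1),(tcp(*a)-p).round(1))
    print('z',Z.apply(z).round(4),'n',Z.apply(n).round(4))
E
python3 bar.py
python3 - <<'E'
from rig import imaging
from h import *
import pickle
s=np.load("s.npy")
o=imaging.get_image("wrist");pickle.dump(o,open("w2.pkl","wb"))
print(proj(o,tray2w(s,[[-45,85,62],[-45,0,62],[-45,-85,62]])).round(1).tolist())
cv2.imwrite("pics/w2.png",o["img"])
E
```

```text
t 14.82 pos [584.9 -73.7 200. ] rv [-0.1067 -0.3588  0.2156] q [ -25.   24.  108.   27.   30. -129.] F [ 0.1 -0.3 -0.3]
pre [513.9  23.   93. ] [ -71.1   96.7 -107. ]
ins [566.5  29.8  39.9] [ -18.5  103.5 -160.1]
con [573.5  30.7  47. ] [ -11.5  104.4 -153. ]
mid [583.   32.   60.6] [  -1.9  105.6 -139.4]
home [595.3  33.5  71.8] [  10.3  107.2 -128.2]
z [ 0.7013  0.0906 -0.7071] n [0.7013 0.0906 0.7071]
[[567.6, 54.1], [448.5, 86.9], [336.6, 117.6]]
```

View pics/w2.png

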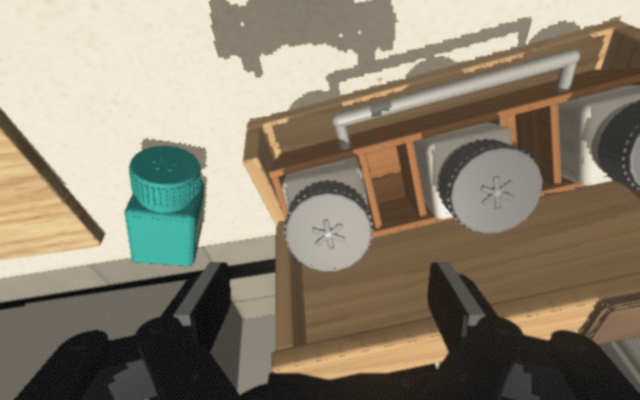

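The wrist view shows all three caps seated and the bar from (340,125) to (570,62), within about 4 mm of the prediction. I'll check the depth profile in front of the bar for a front lip.

```bash
python3 - <<'E'
from h import *
import pickle
s=np.load("s.npy");o=pickle.load(open("w2.pkl","rb"))
W=cloud(o);L=Ro.from_euler('z',-s[2],degrees=True).apply((W-[s[0],s[1],0]).reshape(-1,3)).reshape(W.shape)
for u in (400,455,500):
    print(u,[(v,*L[v,u].round(0).astype(int).tolist()) for v in range(40,150,5)])
E
```

```text
400 [(40, -84, -17, 2), (45, -79, -17, 0), (50, -75, -18, 1), (55, -70, -18, 0), (60, -66, -19, 1), (65, -63, -20, 3), (70, -57, -20, 1), (75, -52, -20, 1), (80, -49, -21, 4), (85, -50, -24, 13), (90, -45, -24, 14), (95, -41, -25, 14), (100, -71, -37, 73), (105, -67, -38, 74), (110, -63, -38, 74), (115, -21, -27, 15), (120, -15, -27, 15), (125, -27, -33, 40), (130, -35, -37, 58), (135, -42, -41, 75), (140, -42, -42, 81), (145, -20, -39, 59)]
455 [(40, -70, 30, 1), (45, -65, 30, 0), (50, -62, 29, 3), (55, -57, 30, 2), (60, -52, 30, 1), (65, -49, 29, 4), (70, -49, 26, 12), (75, -46, 25, 15), (80, -41, 25, 15), (85, -71, 3, 73), (90, -68, 2, 75), (95, -63, 2, 74), (100, -21, 25, 16), (105, -15, 25, 15), (110, -24, 18, 35), (115, -33, 10, 55), (120, -41, 3, 73), (125, -42, 0, 81), (130, -38, 0, 82), (135, -42, -4, 92), (140, -44, -7, 100), (145, -42, -9, 103)]
500 [(40, -59, 69, 1), (45, -53, 71, -1), (50, -49, 70, 1), (55, -49, 67, 8), (60, -47, 65, 13), (65, -43, 65, 14), (70, -70, 36, 69), (75, -69, 35, 73), (80, -66, 34, 75), (85, -24, 66, 15), (90, -18, 67, 15), (95, -17, 64, 21), (100, -28, 52, 44), (105, -35, 43, 62), (110, -44, 34, 80), (115, -42, 33, 83), (120, -36, 34, 81), (125, -32, 34, 82), (130, -43, 24, 101), (135, -40, 23, 103), (140, -39, 22, 107), (145, -56, 9, 131)]
```

Request:
play_rows(
  linear=[
    [-0.0145,0.019,0],
    [-0.0145,0.019,0],
    [-0.014,0.019,0],
    [-0.014,0.02,0],
    [-0.014,0.02,0],
    [0,0,-0.021],
    [0,0,-0.021],
    [0,0,-0.021],
    [0,0,-0.022],
    [0,0,-0.022],
    [0,0,0],
  ],
  rot=[
    [-0.0213,-0.0718,0.0431],
    [-0.0213,-0.0718,0.0431],
    [-0.0213,-0.0718,0.0431],
    [-0.0213,-0.0718,0.0431],
    [-0.0213,-0.0718,0.0431],
    [0,0,0],
    [0,0,0],
    [0,0,0],
    [0,0,0],
    [0,0,0],
    [0,0,0],
  ],
  grip=1,
  grip_force=60,
)

```text
clock: 15.78
tool_pos: [569.1, 36.9, 175.1]
tcp_rot: [179.1, 32.9, -177.4]
ft_force: [0.6, 0.3, -0.7]
grip_width: 0.0
grip_force: 0.0
```

```bash
python3 bar.py
```

```text
t 15.78 pos [569.1  36.9 175.1] rv [ 0.0066 -0.2107  0.0727] q [ -12.   25.  118.   61.   10. -164.] F [ 0.6  0.2 -0.7]
pre [513.9  23.   93. ] [-55.2 -13.8 -82.1]
ins [566.5  29.8  39.9] [  -2.6   -7.  -135.2]
con [573.5  30.7  47. ] [   4.4   -6.1 -128.1]
mid [583.   32.   60.6] [  13.9   -4.9 -114.5]
home [595.3  33.5  71.8] [  26.2   -3.3 -103.3]
z [ 0.7013  0.0906 -0.7071] n [0.7013 0.0906 0.7071]
```

The wrist is near its limit here (q6 −164, q5 10). Turning the tool a quarter turn about its axis frees q6, and the shut fingers push just as well that way.

```bash
python3 - <<'E'
t=open('bar.py').read()
t=t.replace("-(16.5+gap)","-(20+gap)").replace("np.diag([-1.,1,-1]))","np.diag([-1.,1,-1]))*Ro.from_euler('z',90,degrees=True)").replace("A=45.","A=40.")
open('bar.py','w').write(t)
E
python3 bar.py
```

```text
t 15.78 pos [569.1  36.9 175.1] rv [ 0.9202 -0.004  -1.1943] q [ -12.   25.  118.   61.   10. -164.] F [ 0.6  0.2 -0.7]
pre [513.7  23.   96.2] [-55.4 -13.9 -79. ]
ins [561.5  29.2  38.7] [  -7.6   -7.7 -136.4]
con [569.1  30.1  45.1] [  -0.    -6.7 -130. ]
mid [578.6  31.4  58.7] [   9.5   -5.5 -116.4]
home [590.9  33.   70. ] [  21.8   -3.9 -105.2]
z [ 0.6375  0.0824 -0.766 ] n [0.7597 0.0982 0.6428]
```

Request:
play_rows(
  linear=[
    [-0.011,-0.0028,0],
    [-0.011,-0.0028,0],
    [-0.011,-0.0028,0],
    [-0.011,-0.0028,0],
    [-0.011,-0.0028,0],
    [0,0,0],
    [0,0,0],
    [0,0,0],
    [0,0,0],
    [0,0,0],
    [0,0,0],
    [0,0,0],
  ],
  rot=[
    [0.0708,-0.0003,-0.0919],
    [0.0708,-0.0003,-0.0919],
    [0.0708,-0.0003,-0.0919],
    [0.0708,-0.0003,-0.0919],
    [0.0708,-0.0003,-0.0919],
    [0.0708,-0.0003,-0.0919],
    [0.0708,-0.0003,-0.0919],
    [0.0708,-0.0003,-0.0919],
    [0.0708,-0.0003,-0.0919],
    [0.0708,-0.0003,-0.0919],
    [0.0708,-0.0003,-0.0919],
    [0.0708,-0.0003,-0.0919],
  ],
)

```text
clock: 16.78
tool_pos: [516.7, 22.7, 184.3]
tcp_rot: [140.9, 3.5, 102.5]
ft_force: [0.1, -0.2, -0.2]
grip_width: -0.001
grip_force: 0.0
```

```bash
python3 bar.py
```

```text
t 16.78 pos [516.7  22.7 184.3] rv [ 0.063  -0.0057 -0.089 ] q [ -20.   23.  129.  114.   19. -144.] F [ 0.  -0.2 -0.2]
pre [513.7  23.   96.2] [ -3.    0.3 -88.2]
ins [561.5  29.2  38.7] [  44.8    6.5 -145.6]
con [569.1  30.1  45.1] [  52.4    7.5 -139.2]
mid [578.6  31.4  58.7] [  62.     8.7 -125.6]
home [590.9  33.   70. ] [  74.2   10.3 -114.4]
z [ 0.6375  0.0824 -0.766 ] n [0.7597 0.0982 0.6428]
```

Request:
play_rows(
  linear=[
    [-0.001,0,-0.0146],
    [-0.001,0,-0.0146],
    [-0.001,0,-0.0146],
    [0,0,-0.0146],
    [0,0,-0.0146],
    [0,0,-0.0146],
    [0,0,0],
  ],
  rot=[
    [0.0315,-0.0028,-0.0445],
    [0.0315,-0.0028,-0.0445],
    [0,0,0],
    [0,0,0],
    [0,0,0],
    [0,0,0],
    [0,0,0],
  ],
)

```text
clock: 17.37
tool_pos: [526.5, 18.5, 113.8]
tcp_rot: [141.1, -1.0, 98.1]
ft_force: [0.5, 0.3, 1.0]
grip_width: -0.001
grip_force: 0.0
```

```bash
python3 bar.py
```

```text
t 17.37 pos [526.5  18.5 113.8] rv [-0.0143 -0.0219 -0.0138] q [ -21.   36.  131.  137.   28. -164.] F [0.6 0.2 1. ]
pre [513.7  23.   96.2] [-12.8   4.5 -17.6]
ins [561.5  29.2  38.7] [ 35.   10.7 -75.1]
con [569.1  30.1  45.1] [ 42.6  11.7 -68.6]
mid [578.6  31.4  58.7] [ 52.2  12.9 -55. ]
home [590.9  33.   70. ] [ 64.4  14.5 -43.8]
z [ 0.6375  0.0824 -0.766 ] n [0.7597 0.0982 0.6428]
```

Request:
play_rows(
  linear=[
    [0,0,0],
    [0,0,0],
    [0,0,0],
    [0,0,0],
    [0,0,0],
    [0,0,0],
    [0,0,0],
    [0,0,0],
    [0,0,0],
    [0,0,0],
    [0,0,0],
    [0,0,0],
  ],
  rot=[
    [0.0733,0.0095,-0.0881],
    [0.0733,0.0095,-0.0881],
    [0.0733,0.0095,-0.0881],
    [0.0733,0.0095,-0.0881],
    [0.0733,0.0095,-0.0881],
    [0.0733,0.0095,-0.0881],
    [0.0733,0.0095,-0.0881],
    [0.0733,0.0095,-0.0881],
    [0.0733,0.0095,-0.0881],
    [0.0733,0.0095,-0.0881],
    [0.0733,0.0095,-0.0881],
    [0.0733,0.0095,-0.0881],
  ],
)

```text
clock: 18.37
tool_pos: [525.2, 19.4, 115.4]
tcp_rot: [172.2, -40.5, 21.4]
ft_force: [-0.9, -0.5, 0.4]
grip_width: -0.002
grip_force: 0.0
```

```bash
sed -i "s/-(20+gap)/-(16.5+gap)/; s/'z',90,deg/'z',180,deg/" bar.py; python3 bar.py
```

```text
t 18.37 pos [525.2  19.4 115.4] rv [ 0.0985  0.0346 -0.1562] q [-22.  37. 132. 140.  32. -89.] F [-1.  -0.4  0.4]
pre [516.3  23.3  98.4] [ -8.8   4.  -17. ]
ins [564.1  29.5  40.9] [ 39.   10.2 -74.4]
con [571.7  30.5  47.4] [ 46.6  11.1 -68. ]
mid [581.3  31.7  61. ] [ 56.1  12.4 -54.4]
home [593.6  33.3  72.2] [ 68.4  14.  -43.2]
z [ 0.6375  0.0824 -0.766 ] n [0.7597 0.0982 0.6428]
```

Request:
play_rows(
  linear=[
    [-0.003,0.0013,-0.0057],
    [-0.003,0.0013,-0.0057],
    [-0.0028,0.0014,-0.0056],
    [0,0,0],
    [0.008,0.001,-0.0096],
    [0.008,0.001,-0.0096],
    [0,0,0],
  ],
  rot=[
    [0.0328,0.0115,-0.0521],
    [0.0328,0.0115,-0.0521],
    [0.0328,0.0115,-0.0521],
    [0,0,0],
    [0,0,0],
    [0,0,0],
    [0,0,0],
  ],
)

```text
clock: 18.95
tool_pos: [533.9, 25.2, 78.3]
tcp_rot: [179.7, -40.1, 7.8]
ft_force: [0.4, -0.2, -0.2]
grip_width: 0.002
grip_force: 0.0
```

```bash
python3 bar.py
```

```text
t 18.95 pos [533.9  25.2  78.3] rv [ 0.0036  0.0016 -0.0053] q [-19.  43. 131. 150.  35. -86.] F [ 0.4 -0.3 -0.2]
pre [516.3  23.3  98.4] [-17.5  -1.9  20.1]
ins [564.1  29.5  40.9] [ 30.3   4.3 -37.4]
con [571.7  30.5  47.4] [ 37.9   5.3 -30.9]
mid [581.3  31.7  61. ] [ 47.4   6.5 -17.3]
home [593.6  33.3  72.2] [59.7  8.1 -6.1]
z [ 0.6375  0.0824 -0.766 ] n [0.7597 0.0982 0.6428]
```

Request:
play_rows(
  linear=[
    [0.0076,0.0011,-0.0093],
    [0.0076,0.0011,-0.0093],
    [0.0076,0.0011,-0.0094],
    [0.0075,0.001,-0.0094],
    [0,0,0],
  ],
  rot=[
    [0,0,0],
    [0,0,0],
    [0,0,0],
    [0,0,0],
    [0,0,0],
  ],
)

```text
clock: 19.37
tool_pos: [563.8, 29.9, 39.5]
tcp_rot: [179.8, -40.0, 7.7]
ft_force: [0.5, -0.1, -0.1]
grip_width: -0.007
grip_force: 0.0
```

Request:
play_rows(
  linear=[
    [0.0027,0.0003,0.0022],
    [0.0027,0.0003,0.0022],
    [0.0022,0.0003,0.0019],
    [0,0,0],
  ],
  rot=[
    [0,0,0],
    [0,0,0],
    [0,0,0],
    [0,0,0],
  ],
)

```text
clock: 19.7
tool_pos: [570.2, 30.8, 48.5]
tcp_rot: [179.8, -40.0, 7.7]
ft_force: [0.7, 0.1, 0.6]
grip_width: 0.002
grip_force: 0.0
```

```bash
python3 bar.py
```

```text
t 19.7 pos [570.2  30.8  48.5] rv [ 0.0024  0.0008 -0.0033] q [-16.  47. 126. 152.  33. -85.] F [0.7 0.  0.6]
pre [516.3  23.3  98.4] [-53.9  -7.4  49.9]
ins [564.1  29.5  40.9] [-6.1 -1.2 -7.5]
con [571.7  30.5  47.4] [ 1.5 -0.3 -1.1]
mid [581.3  31.7  61. ] [11.1  1.  12.5]
home [593.6  33.3  72.2] [23.3  2.6 23.7]
z [ 0.6375  0.0824 -0.766 ] n [0.7597 0.0982 0.6428]
```

Request:
play_rows(
  linear=[
    [0.0014,0.0001,0.0015],
    [0.0014,0.0001,0.0015],
    [0.0014,0.0001,0.0016],
    [0.0014,0.0001,0.0016],
    [0.0014,0.0001,0.0016],
    [0.0014,0.0001,0.0016],
    [0.0014,0.0001,0.0016],
    [0.0014,0.0001,0.0016],
    [0,0,0],
  ],
  rot=[
    [0,0,0],
    [0,0,0],
    [0,0,0],
    [0,0,0],
    [0,0,0],
    [0,0,0],
    [0,0,0],
    [0,0,0],
    [0,0,0],
  ],
)

```text
clock: 20.45
tool_pos: [577.0, 31.9, 58.7]
tcp_rot: [180.0, -39.4, 7.5]
ft_force: [-8.2, -1.0, -0.3]
grip_width: 0.002
grip_force: 3.1
```

```bash
python3 bar.py
```

```text
t 20.45 pos [577.   31.9  58.7] rv [ 0.0014 -0.0097 -0.0023] q [-15.  44. 125. 150.  30. -81.] F [-8.3  0.  -0.3]
pre [516.3  23.3  98.4] [-60.7  -8.6  39.7]
ins [564.1  29.5  40.9] [-12.9  -2.4 -17.8]
con [571.7  30.5  47.4] [ -5.3  -1.4 -11.4]
mid [581.3  31.7  61. ] [ 4.3 -0.2  2.3]
home [593.6  33.3  72.2] [16.5  1.4 13.5]
z [ 0.6375  0.0824 -0.766 ] n [0.7597 0.0982 0.6428]
```

Request:
play_rows(
  linear=[
    [0.0018,0.0002,0.0016],
    [0.0018,0.0002,0.0016],
    [0.0018,0.0002,0.0016],
    [0.0018,0.0002,0.0014],
    [0.0018,0.0002,0.0014],
    [0.0018,0.0002,0.0014],
    [0,0,0],
  ],
  rot=[
    [0,0,0],
    [0,0,0],
    [0,0,0],
    [0,0,0],
    [0,0,0],
    [0,0,0],
    [0,0,0],
  ],
)

```text
clock: 21.03
tool_pos: [590.2, 33.3, 68.9]
tcp_rot: [179.9, -39.8, 7.6]
ft_force: [-3.2, 0.0, 0.3]
grip_width: 0.001
grip_force: 1.4
```

```bash
python3 bar.py
```

```text
t 21.03 pos [590.2  33.3  68.9] rv [ 0.0016 -0.0033 -0.0039] q [-15.  43. 123. 148.  27. -78.] F [-3.2  0.5  0.3]
pre [516.3  23.3  98.4] [-73.9 -10.   29.5]
ins [564.1  29.5  40.9] [-26.1  -3.8 -28. ]
con [571.7  30.5  47.4] [-18.5  -2.9 -21.6]
mid [581.3  31.7  61. ] [-8.9 -1.6 -7.9]
home [593.6  33.3  72.2] [ 3.3 -0.   3.3]
z [ 0.6375  0.0824 -0.766 ] n [0.7597 0.0982 0.6428]
```

Request:
play_rows(
  linear=[
    [0.0016,0.0002,0.0012],
    [0.0016,0.0002,0.0012],
    [0.0016,0.0002,0.0012],
    [0,0,0],
  ],
  rot=[
    [0,0,0],
    [0,0,0],
    [0,0,0],
    [0,0,0],
  ],
)

```text
clock: 21.37
tool_pos: [595.2, 33.6, 72.0]
tcp_rot: [179.9, -39.7, 7.6]
ft_force: [-5.7, 0.4, -1.2]
grip_width: -0.001
grip_force: 2.7
```

Request:
play_rows(
  linear=[
    [0.0016,0.0002,0.001],
    [0.0016,0.0002,0.001],
    [0,0,0],
  ],
  rot=[
    [0,0,0],
    [0,0,0],
    [0,0,0],
  ],
)

```text
clock: 21.62
tool_pos: [595.2, 33.6, 72.1]
tcp_rot: [179.9, -39.2, 7.5]
ft_force: [-10.5, -3.0, -2.9]
grip_width: 0.002
grip_force: 5.0
```

```bash
python3 bar.py|head -1
```

```text
t 21.62 pos [595.2  33.6  72.1] rv [ 0.0025 -0.0131 -0.0015] q [-14.  42. 122. 146.  25. -76.] F [-10.8  -1.6  -2.9]
```

Request:
play_rows(
  linear=[
    [0.0016,0.0002,0.001],
    [0.0016,0.0002,0.001],
    [0,0,0],
  ],
  rot=[
    [0,0,0],
    [0,0,0],
    [0,0,0],
  ],
)

```text
clock: 21.87
tool_pos: [595.2, 33.7, 72.2]
tcp_rot: [180.0, -38.8, 7.4]
ft_force: [-14.3, -5.3, -5.5]
grip_width: -0.0
grip_force: 7.4
```

Request:
play_rows(
  linear=[
    [0.0016,0.0002,0.001],
    [0.0016,0.0002,0.001],
    [0,0,0],
    [0,0,0],
  ],
  rot=[
    [0,0,0],
    [0,0,0],
    [0,0,0],
    [0,0,0],
  ],
)

```text
clock: 22.2
tool_pos: [595.1, 33.8, 72.2]
tcp_rot: [-180.0, -38.3, 7.2]
ft_force: [-19.0, -8.0, -4.8]
grip_width: -0.001
grip_force: 9.6
```

```bash
python3 bar.py|head -1
```

```text
t 22.2 pos [595.1  33.8  72.2] rv [ 0.0033 -0.0296  0.0018] q [-14.  42. 121. 145.  23. -74.] F [-19.8  -5.5  -4.8]
```

The tray sits hard against its stop: 20 N with no further motion, at the predicted home position. I'll back off and check.

Request:
play_rows(
  linear=[
    [-0.004,-0.0005,-0.003],
    [-0.004,-0.0005,-0.003],
    [-0.005,-0.0005,-0.003],
    [-0.005,-0.0005,-0.003],
    [-0.016,-0.002,0.019],
    [-0.016,-0.002,0.019],
    [-0.016,-0.002,0.019],
    [-0.016,-0.002,0.019],
    [-0.016,-0.002,0.019],
    [-0.016,-0.002,0.019],
    [0,0,0],
    [0,0,0],
  ],
  rot=[
    [0,0,0],
    [0,0,0],
    [0,0,0],
    [0,0,0],
    [0,0,0],
    [0,0,0],
    [0,0,0],
    [0,0,0],
    [0,0,0],
    [0,0,0],
    [0,0,0],
    [0,0,0],
  ],
)

```text
clock: 23.2
tool_pos: [493.4, 20.1, 182.4]
tcp_rot: [179.7, -40.2, 7.7]
ft_force: [-0.1, -0.7, -0.1]
grip_width: -0.002
grip_force: 0.0
```

```bash
python3 bar.py|head -1; python3 - <<'E'
from rig import imaging
from h import *
s=np.load("s.npy")
o=imaging.get_image("scene");T=[[18,y,120] for y in (110,0,-110)]
print(proj(o,tray2w(s,T,0)).round(1).tolist(), proj(o,tray2w(s,[[-45,85,62],[-45,-85,62]],0)).round(1).tolist())
W=cloud(o)
for u,v in proj(o,tray2w(s,T,0)).round().astype(int): print(W[v,u].round(1), np.median(W[v-2:v+3,u-2:u+3,2]).round(1))
print(tray2w(s,T,0).round(1).tolist())
cv2.imwrite("pics/f.png",cv2.resize(o["img"][150:260,270:430],None,fx=5,fy=5,interpolation=cv2.INTER_CUBIC))
E
```

```text
t 23.2 pos [493.4  20.1 182.4] rv [ 0.0031  0.0043 -0.003 ] q [-22.  23. 133. 124.  23. -60.] F [-0.1 -0.7 -0.1]
[[330.1, 185.6], [356.9, 194.6], [385.2, 204.2]] [[327.0, 209.1], [369.4, 224.5]]
[650.7 154.5 145. ] 148.0
[657.2  39.2 151.5] 148.6
[677.7 -64.8 148.2] 148.5
[[646.8, 151.1, 150.0], [660.9, 42.0, 150.0], [675.0, -67.1, 150.0]]
```

View pics/f.png

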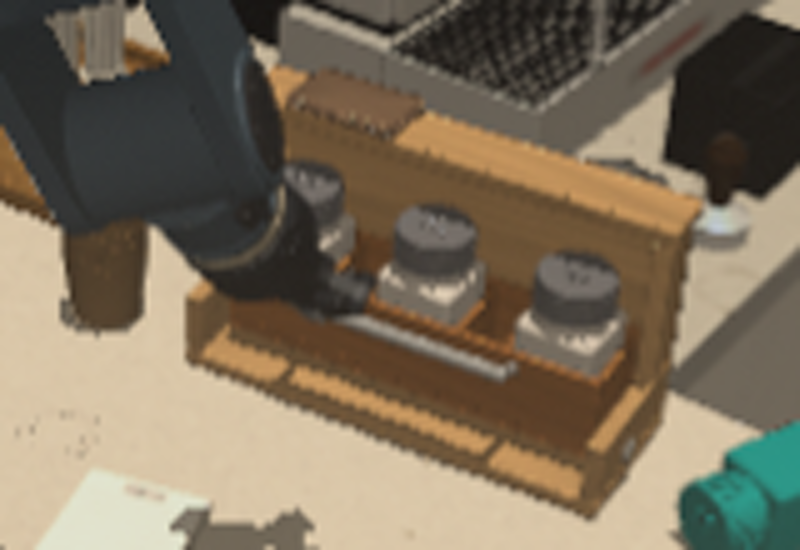

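The view shows the tray upright, with the caps at about (313,180), (435,235) and (577,280) in the crop. All three tops are level at about 148.5 mm (seated: 150, scene camera reads about 2 mm low), and the arm is clear.

```bash
python3 -c "
from rig import workorder
print(workorder.finish_job())"
```

```text
the job is handed in; nothing more can be done
None
```

The job is handed in: the left and right caps held when tugged, the loose middle cap is now screwed fully tight, and the tray is upright against its stop with all three jars seated.

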